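Seat the gauge bottle and hold the jig bolt against the nut runner

TASK

Set the bottle jig up for the amber bottle: stand the amber dropper bottle upright and fully home in the round hole of the white nest and let go of it, leaving it there. Then reach down into the gap behind the blue bracket, between it and the yellow guard, and pinch the steel bolt head firmly between the fingers so that the slow nut runner can no longer turn it; finish while still gripping the head and holding it still. Leave everything else on the table where it is.

Things in the scene. Friction and masses are not known exactly. Their poses are not given: they have to be found in the camera images.
- amber_bottle_center (a point): amber glass dropper bottle with white cap and bulb, standing loose on the table: body 28 mm diameter and straight up to 52 mm, total height 84 mm, about 60 g. This point is on its axis half-way up (42 mm above its underside, on the straight glass body); z is up along its axis
- jig: the bottle jig, screwed to the table: aluminium base plate (170 x 230 x 12 mm) with the white nest, the blue bracket with the bolt, the yellow guard, and an orange nut runner (top 103 mm above the table) with a brass nut on the near side of the bracket. Origin on the table under the base; x runs along the bolt from runner to guard, y to the left, z up. Turned up to 0.35 rad from the robot's x axis
- nest_floor (a point): centre of the floor of the hole in the white nest (50 x 50 mm block, top 46 mm above the table). The hole is vertical, 31 mm in diameter, 16 mm deep, slightly chamfered; its floor is 30 mm above the table. Axes as the jig's. Its axis is 49 mm behind (-x) and 130 mm to the right (-y) of the bolt head's centre
- bolt_head: hexagonal steel bolt head, 24 mm across flats, 28 across corners, 16 long; origin at its centre, 85 mm above the table; x along the level bolt (the jig's x), y and z turn with it. It is in the middle of a gap 46 mm wide along x, between blue bracket (80 mm wide, top 108 mm above the table) and yellow guard (80 mm wide, top 88 mm), open at top and both ends; base plate 12 mm high below
- bolt (a joint): angle of the bolt about its x axis (rad), grows without limit: the nut runner drags nut and bolt round slowly (about 0.3 rad/s, with about 0.06 N m) for as long as nothing holds the head; a firm grip of 20 N or more on the head stops it
- green_bottle_center (a point): green glass dropper bottle, same shape and size as the amber one (28 mm diameter, 84 mm high), point on its axis half-way up; leave it standing
- white_bottle_center (a point): white dropper bottle, same shape and size as the amber one (28 mm diameter, 84 mm high), point on its axis half-way up; leave it standing
- wrench: steel wrench 160 mm long lying along its x axis, origin under its middle; leave alone
- label_roll: roll of white labels, 80 mm diameter, 50 mm high, 40 mm hole, origin at the centre of its underside; leave alone
- capped_jar: white jar, 60 mm diameter, 70 mm high, origin at the centre of its underside; leave alone
- spare_nut: brass spare nut, 28 mm diameter, 12 mm high, origin at the centre of its underside; leave alone
- jug: white jug with red cap, 116 mm diameter, 187 mm high, handle on its y side, origin at the centre of its underside; leave alone
- amber_bottle: the same amber bottle, origin at the centre of its underside
Not all that is in view belongs to the job. Leave any purple look-alike of the amber_bottle alone.

How it is judged:
By the outcome, as a careful person would: the job done as asked, in the order asked, and still so for the second after the job is handed in, while the arm keeps its last pose, push and grip.
It also fails if it takes over 48 s, if anything falls off the work surface, if the arm or the gripper's body presses on something with over 40 N, if the wrist force passes 120 N, or if a joint passes its speed limit or range.

ROBOT

A 7-joint arm with a two-finger parallel gripper is mounted at the origin on the work surface. World frame = base frame: x ahead of the robot, y to its left, z up, the work surface at z = 0. Lengths are in m, angles in rad, forces in N, time in s.
With the tool pointing down it reaches from about 0.35 to 0.9 m from the base axis. Payload 7.2 kg.
Tool frame: the origin (TCP) lies midway between the tips of the shut fingers; the grasp point (between the pads) lies 19 mm behind it; z points along the fingers, y is the line along which they close (so a half turn about z gives the same grasp; the last joint's range is limited). The gripper opens to 88 mm and grips with 3 to 60 N. Pads are 20 mm wide; open, the fingers measure 115 mm over their backs; the gripper's body (75 mm by 178 mm) begins 61 mm behind the grasp point.
Start: joints at [-1.228, 0.411, -0.013, 1.596, 0.006, 1.134, -0.082], TCP at [0.25, 0.573, 0.223] pointing down, gripper open.
Joint ranges: [-2.95, 2.95], [-0.29, 1.99], [-1.47, 1.44], [0.14, 2.54], [-1.03, 4.17], [0.13, 1.85], [-2.86, 2.86]. Speed limits (rad/s): [2.39, 2.39, 3.01, 3.01, 3.14, 3.14, 3.14].

INTERFACE

Orientations are given as a unit quaternion [x, y, z, w].
In Python, from cell import arm gives the robot as it stands. The module is installed in compiled form; this text tells all that it offers.
- The arm moves only by the shell command python3 -m inch 'ROWS' [OPENING] [FORCE]. ROWS is a JSON object of lists of equal length, an entry for each row: "linear": the shift along the tool's x, y, z in mm, a list of three; "roll": the turn about the tool's z in rad. A call has 1 to 5 rows; each row shifts and turns the commanded pose from where the row before left it, along the tool's axes as they then stand; what a row does not reach is not made up. A row lasts 1/10 s, in which the tool goes at most 50 mm and 8.59 degrees, less where a joint would pass 70% of its speed; a pose out of reach is approached as far as the arm can. A call with a gripper value outside its range is refused whole. OPENING is the finger opening in mm, from 0 to 87.8, set as the call begins (- or left out, the last holds). The fingers move at their own pace and stop on an object; FORCE is the grip in N (left out, the last holds). Time passes only in rows, so rows that do not move let the fingers close. It gives the time, the measured TCP pose, the force, the opening and the grip force at its end, in the units of the state.
- arm.sense(): the state, without advancing time (a new reading comes with each control period).
- arm.camera(name): name is "side" or "top"; returns (picture, depth): 420x560x3 uint8, red, green, blue; 420x560 float32, m along the optical axis (not along the pixel's ray), 0 where there is no reading.
- arm.camera_info(name): a dict with "fov_y" (degrees; the focal length in pixels is half the picture's height over the tangent of half this angle, whatever the lens; pixels are square), "cx", "cy" (the principal point, pixels), "R" (3x3) and "t" (3): a world point X has camera coordinates R X + t. Camera axes: x right, y down, z forward; pixel columns grow to the right and rows downward; lengths in m; the calibration is good to about 2 mm. A picture is of the moment at which its call begins. camera_info takes no time and is no camera call.
- arm.finish_job(): hands the job in; it is judged then, once.
The state is a dict: "clock": time; "joint_pos": joint angles; "joint_vel": joint speeds; "tau": joint torques, N m; "position": TCP position; "tool_rot": TCP orientation; "ft_force": force on the tool from outside, world axes, zero at the start; "wrist_torque": the same for the moment, N m; "opening": opening from 0.0 (shut) to 1.0 (fully open); "finger_force": force on a finger pad.
Only numpy, scipy, OpenCV 4.12 (cv2) and the standard library are available. Lean on these libraries where they do the work, as an engineer would, in place of code of your own. Each camera call takes 0.05 s, during which the arm holds its last target. There are 200 camera calls.

## Working session

There is one attempt and no reset: what is moved stays moved. The work goes in short steps, Python scripts to look and compute and a shell command to move; the robot and the scene stay as the last step left them, time stands still between calls to the robot, and variables do not carry over. Pictures are saved under pics/ and viewed, at most 10 in all, crops included, and the job is handed in when it is done.

```bash
mkdir -p pics
cat > h.py <<'E'
import numpy as np, cv2
from cell import arm
def snap(n,save=None):
    p,d=arm.camera(n)
    if save: cv2.imwrite(f'pics/{save}.png',p[:,:,::-1])
    return p,d
def cam(n):
    i=arm.camera_info(n); f=210/np.tan(np.radians(i['fov_y'])/2)
    return f,i['cx'],i['cy'],np.array(i['R']),np.array(i['t'])
def ray(n,u,v):
    f,cx,cy,R,t=cam(n); return -R.T@t, R.T@np.array([(u-cx)/f,(v-cy)/f,1.])
def onz(n,u,v,z):
    o,d=ray(n,u,v); return o+d*(z-o[2])/d[2]
def cloud(n,d):
    f,cx,cy,R,t=cam(n); v,u=np.indices(d.shape)
    P=np.stack([(u-cx)/f*d,(v-cy)/f*d,d],-1); W=(P-t)@R; W[d==0]=np.nan; return W
E
python3 - <<'E'
from h import *
for n in('top','side'):
    p,d=snap(n,n+'0'); np.savez(n+'0',p=p,d=d); i=arm.camera_info(n); print(n,i['fov_y'],i['cx'],i['cy'],ray(n,280,210))
s=arm.sense(); print(s)
E
```

```text
top 56.330013733806304 279.21492090481763 206.5171907463057 (array([0.39759687, 0.07448374, 1.04282944]), array([ 0.14604147,  0.00909947, -0.9892785 ]))
side 42.6243945061773 278.41238478438197 202.4305160347979 (array([ 0.2281868 , -1.04341628,  0.9003555 ]), array([ 0.22841572,  0.78560493, -0.57520222]))
{'clock': 0.1, 'joint_pos': array([-1.22819541,  0.41178941, -0.01270385,  1.59690648,  0.00559489,
        1.13427097, -0.08220869]), 'joint_vel': array([-0.00027332, -0.00232957,  0.0009684 , -0.00277722, -0.00143761,
        0.00242027, -0.00029069]), 'tau': array([ 2.77749532e-03, -5.89101970e+01,  6.43981565e-01, -2.91711098e+01,
       -5.37570252e-02,  1.46313175e-02,  2.93342430e-05]), 'position': array([0.2494589 , 0.57260294, 0.22193425]), 'tool_rot': array([ 2.03956429e-01,  9.78979738e-01, -6.63134285e-04, -9.09418986e-05]), 'ft_force': array([-0.05075014,  0.58770802,  0.43636362]), 'wrist_torque': array([ 0.0453254 , -0.02975544, -0.01219244]), 'finger_force': 0.0, 'opening': 1.001438484628635}
```

View pics/top0.png

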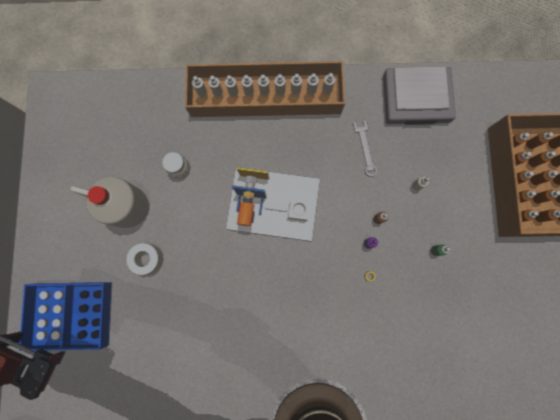

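View pics/side0.png

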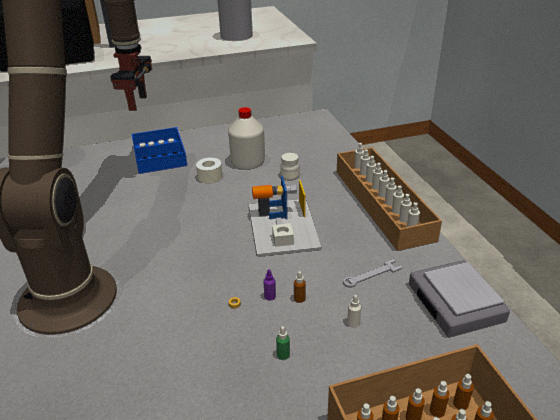

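Top view: amber bottle (382,217), purple look-alike (371,242), nest hole (298,209), bolt gap about (251,180), between blue (249,192) and yellow (253,174). Side view: amber (300,288), nest (283,232), bracket (284,200). Next I measure these from depth and rays.

```bash
cat > m.py <<'E'
from h import *
T=np.load('top0.npz');S=np.load('side0.npz')
for n,D,box in(('top',T,(225,325,160,245)),('side',S,(245,325,175,255))):
    p,d=D['p'],D['d']; W=cloud(n,d); hsv=cv2.cvtColor(p,cv2.COLOR_RGB2HSV); H,s,V=[hsv[...,k].astype(int) for k in range(3)]
    print(n,'table z',np.nanmedian(W[300:330,200:330,2]))
    u0,u1,v0,v1=box; B=np.zeros(d.shape,bool);B[v0:v1,u0:u1]=1
    for nm,m in(('yellow',(abs(H-27)<6)&(s>130)),('blue',(abs(H-113)<12)&(s>100)),('orange',(abs(H-8)<7)&(s>150)),('white',(s<40)&(V>150))):
        m=m&B; Q=W[m]; Q=Q[~np.isnan(Q[:,2])]
        if len(Q)<5: print(nm,len(Q)); continue
        print(nm,len(Q),'med',np.median(Q,0).round(4),'zrange',np.percentile(Q[:,2],[2,98]).round(3))
        for zt in (.046,.088,.103,.108):
            q=Q[abs(Q[:,2]-zt)<.005]
            if len(q)>8 :
                r=cv2.minAreaRect((q[:,:2]*1000).astype(np.float32)); print('  z',zt,len(q),r)
    # amber
    a=(382,217) if n=='top' else (300,288)
    B=np.zeros(d.shape,bool);B[a[1]-18:a[1]+18,a[0]-10:a[0]+14]=1
    Q=W[B&(W[...,2]>.01)&(W[...,2]<.1)]; 
    for z0,z1 in((.01,.03),(.03,.055),(.055,.09)):
        q=Q[(Q[:,2]>z0)&(Q[:,2]<z1)]; print('amber',z0,len(q),q.mean(0) if len(q) else 0, q.min(0) if len(q) else 0,q.max(0) if len(q) else 0)
# crops
a=cv2.resize(T['p'][160:245,225:325],None,fx=6,fy=6,interpolation=3)
b=cv2.resize(S['p'][170:255,240:330],None,fx=6,fy=6,interpolation=3)
cv2.imwrite('pics/c1.png',cv2.resize(np.hstack([a[:, :],b])[:,:,::-1],(800,int(800*510/1140)),interpolation=cv2.INTER_AREA))
E
python3 m.py
```

```text
top table z 0.00023043069961162197
yellow 61 med [0.6406 0.1543 0.0874] zrange [0.079 0.091]
  z 0.088 50 ((640.2924194335938, 151.797119140625), (71.11857604980469, 3.9233713150024414), 80.8302230834961)
blue 58 med [0.589  0.165  0.1083] zrange [0.043 0.112]
  z 0.103 22 ((588.8787841796875, 157.92611694335938), (69.52677154541016, 3.5204074382781982), 81.63671112060547)
  z 0.108 54 ((589.285400390625, 159.9818115234375), (73.72248840332031, 3.5844292640686035), 81.22929382324219)
orange 219 med [0.531  0.1658 0.1005] zrange [0.094 0.105]
  z 0.103 180 ((530.27392578125, 168.98175048828125), (26.892078399658203, 51.98818588256836), 82.19268798828125)
  z 0.108 30 ((530.5023193359375, 168.6385498046875), (17.51412010192871, 49.1369743347168), 84.6236343383789)
white 3535 med [0.557  0.0731 0.0127] zrange [0.009 0.048]
  z 0.046 237 ((548.1796875, 34.55952453613281), (50.36281204223633, 48.70269012451172), 79.79605865478516)
amber 0.01 22 [ 0.51793393 -0.16731171  0.01908456] [ 0.50886282 -0.17809214  0.01139653] [ 0.53400023 -0.16312049  0.0282063 ]
amber 0.03 47 [ 0.51902453 -0.16
[... 1317 characters left out ...]
676758), 81.69284057617188)
white 2073 med [0.5688 0.0652 0.0126] zrange [0.008 0.09 ]
  z 0.046 155 ((547.23291015625, 35.91917419433594), (52.071563720703125, 50.66316223144531), 81.21464538574219)
  z 0.088 12 ((595.2737426757812, 155.21182250976562), (10.349562644958496, 49.88420104980469), 77.94485473632812)
amber 0.01 77 [ 0.51851971 -0.18498933  0.02035554] [ 0.50751599 -0.19032777  0.01028876] [ 0.53394624 -0.17488497  0.02992423]
amber 0.03 108 [ 0.51912126 -0.18415822  0.04398294] [ 0.50787225 -0.19194754  0.03011851] [ 0.53436565 -0.1668893   0.05490827]
amber 0.055 93 [ 0.5211353  -0.1793317   0.06677298] [ 0.51165582 -0.18869081  0.05503758] [ 0.5337385  -0.1707514   0.08504466]
```

View pics/c1.png

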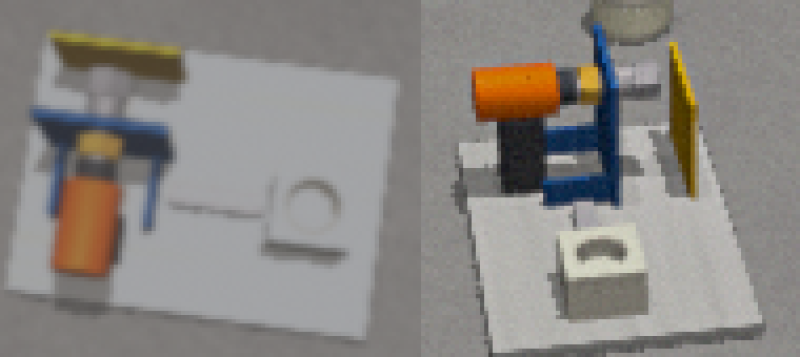

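Jig yaw is about −0.152 rad, nest about (0.5475, 0.035), bolt head about (0.615, 0.156), and amber about (0.521, −0.177). I'll turn the tool to the jig axes and travel.

```bash
cat > go.py <<'E'
import sys
from h import *
from scipy.spatial.transform import Rotation as Ro
s=arm.sense(); R=Ro.from_quat(s['tool_rot']); x,y,z=map(float,sys.argv[1:4])
M=R.as_matrix(); print('t',s['clock'],'pos',s['position'].round(4),'shift tool mm',(M.T@(np.array([x,y,z])-s['position'])*1000).round(1),'y-angle deg',np.degrees(np.arctan2(M[1,1],M[0,1])).round(2),'tilt',(M[:,2]).round(3),'f',s['ft_force'].round(1),'op',s['opening']*87.8,s['finger_force'])
E
python3 -m inch '{"linear":[[0,0,0],[0,0,0],[-19,-35,0],[-19,-35,0],[-19,-35,0]],"roll":[-0.129,-0.129,0,0,0]}' 54
python3 -m inch '{"linear":[[-19,-35,0],[-19,-35,0],[-19,-35,0],[-19,-35,0],[-19,-35,0]],"roll":[0,0,0,0,0]}'
python3 -m inch '{"linear":[[-19,-35,0],[-19,-35,0],[-19,-35,0],[-19,-35,0],[-19,-35,0]],"roll":[0,0,0,0,0]}'
python3 -m inch '{"linear":[[-19,-35,0],[-19,-35,0],[-19,-35,0],[-19,-35,0],[0,0,0]],"roll":[0,0,0,0,0]}'
python3 go.py .521 -.1768 .14
```

```text
clock: 0.6
position: [0.2901, 0.459, 0.222]
tool_rot: [0.076, 0.997, -0.001, -0.0]
ft_force: [0.1, 0.3, -0.2]
opening: 0.624
finger_force: 0.0
clock: 1.1
position: [0.3574, 0.2714, 0.2225]
tool_rot: [0.076, 0.997, -0.0, -0.0]
ft_force: [0.8, -0.5, -0.5]
opening: 0.616
finger_force: 0.0
clock: 1.6
position: [0.4245, 0.0841, 0.2226]
tool_rot: [0.076, 0.997, 0.0, -0.0]
ft_force: [1.3, 1.1, -0.8]
opening: 0.617
finger_force: 0.0
clock: 2.1
position: [0.479, -0.0695, 0.2227]
tool_rot: [0.08, 0.997, -0.001, 0.0]
ft_force: [0.0, -0.7, -0.0]
opening: 0.614
finger_force: 0.0
t 2.1 pos [ 0.479  -0.0695  0.2227] shift tool mm [-58.5 -99.1  82.9] y-angle deg 80.86 tilt [ 0.001 -0.002 -1.   ] f [ 0.  -0.7 -0. ] op 53.92975092371188 0.0
```

```bash
python3 -m inch '{"linear":[[-20,-33,0],[-20,-33,0],[-18.5,-33,0],[0,0,0],[0,0,0]],"roll":[0,0,0,0,0]}'
python3 go.py .521 -.1768 .026
python3 - <<'E'
from h import *
p,d=snap('side','s1'); T=np.load('top0.npz')
def blob(p,hi):
    hsv=cv2.cvtColor(p,cv2.COLOR_RGB2HSV); return hsv
# amber body in first side image: column extent of the body & cap
S=np.load('side0.npz')
for nm,q,c in(('side',S['p'],(300,288)),('top',T['p'],(382,217))):
    hsv=cv2.cvtColor(q,cv2.COLOR_RGB2HSV).astype(int); m=((hsv[...,0]<14)&(hsv[...,1]>120))
    u,v=c; k=np.zeros_like(m); k[v-20:v+20,u-15:u+15]=1; ys,xs=np.nonzero(m&k); print(nm,len(xs),xs.min(),xs.max(),ys.min(),ys.max(),xs.mean(),ys.mean())
# x from the side depth: body points
W=cloud('side',S['d']); Q=W[268:308,288:314].reshape(-1,3); Q=Q[(Q[:,2]>.008)&(Q[:,2]<.05)]
from scipy.optimize import least_squares
r=least_squares(lambda c:np.hypot(Q[:,0]-c[0],Q[:,1]-c[1])-.014,[.521,-.177],loss='soft_l1',f_scale=.001); print(len(Q),r.x,np.median(abs(r.fun)))
E
```

```text
clock: 2.6
position: [0.5206, -0.1707, 0.222]
tool_rot: [0.077, 0.997, 0.0, -0.001]
ft_force: [-0.1, 0.2, 0.9]
opening: 0.611
finger_force: 0.0
t 2.6 pos [ 0.5206 -0.1707  0.222 ] shift tool mm [ -1.6  -6.  196. ] y-angle deg 81.17 tilt [-0.001  0.    -1.   ] f [-0.1  0.2  0.9] op 53.684019643567396 0.0
side 79 294 304 280 301 299.0126582278481 290.9746835443038
top 8 378 381 215 221 379.125 218.25
151 [ 0.52222959 -0.17436506] 0.0009461159782542597
```

```bash
python3 -m inch '{"linear":[[-1.6,-4.6,36],[0,0,40],[0,0,40],[0,0,40],[0,0,20]],"roll":[0,0,0,0,0]}'
python3 -m inch '{"linear":[[0,0,10],[0,0,10],[0,0,0],[0,0,0]],"roll":[0,0,0,0]}'
python3 -m inch '{"linear":[[0,0,0],[0,0,0],[0,0,0],[0,0,0],[0,0,0]],"roll":[0,0,0,0,0]}' 20 20
python3 go.py .5215 -.1755 .13
```

```text
clock: 3.15
position: [0.5201, -0.1727, 0.0437]
tool_rot: [0.075, 0.997, 0.001, -0.002]
ft_force: [-0.2, 0.4, 0.6]
opening: 0.615
finger_force: 0.0
clock: 3.55
position: [0.5226, -0.1757, 0.0275]
tool_rot: [0.076, 0.997, 0.0, 0.001]
ft_force: [-0.1, 0.2, 0.4]
opening: 0.616
finger_force: 0.0
clock: 4.05
position: [0.5222, -0.1758, 0.027]
tool_rot: [0.076, 0.997, 0.0, 0.0]
ft_force: [-0.7, 0.8, 3.4]
opening: 0.314
finger_force: 20.0
t 4.05 pos [ 0.5222 -0.1758  0.027 ] shift tool mm [   0.6    0.2 -103. ] y-angle deg 81.24 tilt [ 0.001  0.    -1.   ] f [-0.7  0.8  3.4] op 27.572686944618276 19.991682502513868
```

```bash
python3 -m inch '{"linear":[[0,0,-10],[0,0,-25],[0,0,-30],[0,0,-30],[0,10,-8]],"roll":[0,0,0,0,0]}'
python3 -m inch '{"linear":[[1.4,35,0],[1.4,40,0],[1.4,40,0],[1.4,40,0],[1.3,35,0]],"roll":[0,0,0,0,0]}'
python3 -m inch '{"linear":[[0,12.4,0],[0,0,15],[0,0,15],[0,0,0],[0,0,0]],"roll":[0,0,0,0,0]}'
python3 go.py .5475 .0353 .057
python3 - <<'E'
from h import *
a=[]
for n in('top','side'):
    p,d=snap(n); np.savez(n+'1',p=p,d=d); u,v,w,h=(245,150,90,90) if n=='top' else (240,165,90,90)
    a.append(cv2.resize(p[v:v+h,u:u+w],(400,400),interpolation=cv2.INTER_CUBIC))
cv2.imwrite('pics/c2.png',np.hstack(a)[:,:,::-1])
E
```

```text
clock: 4.55
position: [0.5246, -0.1677, 0.1331]
tool_rot: [0.078, 0.997, -0.001, 0.002]
ft_force: [0.8, -0.5, -1.5]
opening: 0.312
finger_force: 20.0
clock: 5.05
position: [0.5449, 0.0259, 0.1291]
tool_rot: [0.076, 0.997, 0.0, -0.001]
ft_force: [0.7, -0.9, -0.5]
opening: 0.313
finger_force: 20.0
clock: 5.55
position: [0.547, 0.0346, 0.0995]
tool_rot: [0.077, 0.997, -0.0, -0.0]
ft_force: [-0.1, 0.3, -1.7]
opening: 0.312
finger_force: 20.0
t 5.55 pos [0.547  0.0346 0.0995] shift tool mm [-0.4  0.7 42.5] y-angle deg 81.2 tilt [-0.001 -0.001 -1.   ] f [-0.1  0.3 -1.7] op 27.410660581612476 19.986020239775826
```

View pics/c2.png

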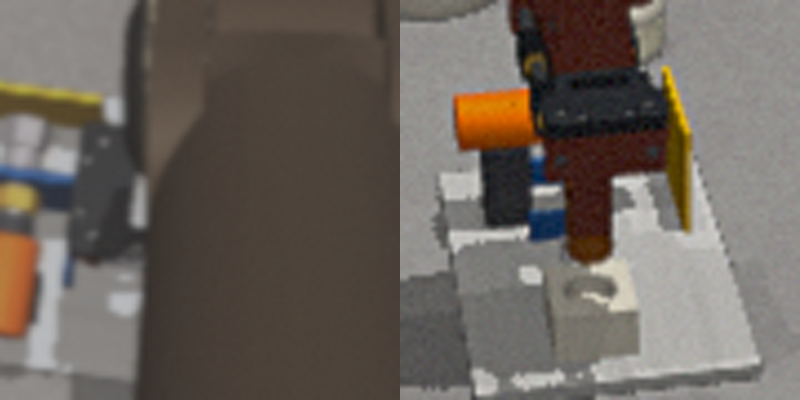

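Side crop: the bottle base sits just behind/above the hole (bottle at crop (589,245), hole (590,288)). I'll check the bottle's lateral offset at sub-pixel level.

Run:
```python
from h import *
f,cx,cy,R,t=cam('side')
def proj(P): c=R@np.array(P)+t; return f*c[0]/c[2]+cx, f*c[1]/c[2]+cy
S=np.load('side1.npz')['p'];S0=np.load('side0.npz')['p']
s=cv2.cvtColor(S,cv2.COLOR_RGB2HSV)[...,1].astype(int)
print('bottle exp bottom',proj([.547,.0346,.0725]),'z=.08',proj([.547,.0346,.08]))
for v in range(216,226): print(v,S[v,272:294,0]-0, )
print('nest exp: hole',proj([.5477,.0352,.046]))
c,sn=np.cos(-.152),np.sin(-.152)
for a,b in((-25,-25),(-25,25),(25,25),(25,-25)): print(a,b,np.round(proj([.5477+(a*c-b*sn)/1e3,.0352+(a*sn+b*c)/1e3,.046]),1))
for v in range(222,238,2): print(v,S0[v,268:300,0])
```

```text
bottle exp bottom (np.float64(282.317598881749), np.float64(221.77792210132597)) z=.08 (np.float64(282.2592969655066), np.float64(219.44001744979337))
216 [ 18   5  13  14  20  43  57  61  60  58  58  64  57  62  53  89 183 185
 182 183 192 196]
217 [ 23  10  18  12  40  44  52  61  55  65  58  58  62  59  44  90 186 181
 177 181 187 190]
218 [ 33  40  50  65  93  86  64  57  69  65  71  78  75  70  63  91 177 179
 182 180 177 178]
219 [102 114 136 124 106  79  71  73  76  76  79  81  79  71  64  80 152 177
 182 176 179 181]
220 [125 127 128 124  89  70  64  72  78  75  82  78  82  82  70  79 153 180
 182 176 178 179]
221 [120 124 128 122 100  86  68  72  76  80  76  83  78  74  67  95 179 177
 175 181 182 177]
222 [123 124 126 119  95 109  73  72  69  76  75  73  72  69  91 125 181 181
 177 174 177 173]
223 [122 124 129 124 100 113 102  88  76  72  82  84  87 100 151 196 193 190
 199 173 182 181]
224 [122 125 128 127 125 112 125 147 117  91 115 155 159 178 206 217 208 209
 204 190 187 179]
225 [123 129 131 132 127 131 133 134 129 134 148 216 212 215 214 212 207 211
 207 194 177 178]
[... 543 characters left out ...]
 185 185 183 180 176 179]
228 [175 183 182 168 125 200 210 207 199 161 115 112 105 105 110 108 105 106
 104 122 178 210 208 202 185 178 177 181 184 178 179 180]
230 [176 178 178 181 125 153 206 207 184 104 101 109 124 128 123 128 121 105
  99  84 123 201 206 209 203 178 180 179 187 182 177 180]
232 [175 179 182 179 126 127 212 212 206 190 168 205 208 211 212 204 208 205
 204 177 205 208 207 207 206 186 177 179 181 187 178 179]
234 [175 176 174 175 120  96 179 210 214 209 210 213 208 211 208 207 204 208
 210 206 205 203 202 185 180 172 177 182 177 184 178 176]
236 [179 170 124 111 108  77 124 163 163 135 131 120 123 121 116 115 113 118
 117 112 112 115 112 109 111 135 177 183 179 175 182 176]
```

```bash
python3 -m inch '{"linear":[[0,0.4,10],[0,0,10],[0,0,4],[0,0,0]],"roll":[0,0,0,0]}'
python3 -m inch '{"linear":[[0,0,3],[0,0,3],[0,0,0]],"roll":[0,0,0]}'
python3 go.py .5475 .0353 .057
```

```text
clock: 6.05
position: [0.5468, 0.0355, 0.0746]
tool_rot: [0.076, 0.997, -0.0, -0.001]
ft_force: [0.8, 0.3, 0.2]
opening: 0.313
finger_force: 20.0
clock: 6.35
position: [0.5473, 0.0356, 0.0694]
tool_rot: [0.076, 0.997, -0.0, -0.0]
ft_force: [-0.5, 0.1, -1.5]
opening: 0.311
finger_force: 20.0
t 6.35 pos [0.5473 0.0356 0.0694] shift tool mm [-0.2 -0.3 12.4] y-angle deg 81.25 tilt [-0. -0. -1.] f [-0.5  0.1 -1.5] op 27.31161172042 19.9861511349809
```

```bash
python3 -m inch '{"linear":[[0,0,3],[0,0,3],[0,0,2],[0,0,0]],"roll":[0,0,0,0]}'
python3 -m inch '{"linear":[[0,0,1.5],[0,0,1.5],[0,0,0.5],[0,0,0]],"roll":[0,0,0,0]}'
```

```text
clock: 6.75
position: [0.5473, 0.0356, 0.0613]
tool_rot: [0.076, 0.997, -0.0, -0.0]
ft_force: [0.8, -0.5, -0.9]
opening: 0.315
finger_force: 20.0
clock: 7.15
position: [0.5474, 0.0356, 0.0581]
tool_rot: [0.076, 0.997, -0.0, -0.0]
ft_force: [0.2, -0.7, -1.3]
opening: 0.314
finger_force: 20.0
```

```bash
python3 -m inch '{"linear":[[0,0,0.7],[0,0,0.7],[0,0,0]],"roll":[0,0,0]}'
python3 -m inch '{"linear":[[0,0,0.5],[0,0,0.5],[0,0,0]],"roll":[0,0,0]}'
```

```text
clock: 7.45
position: [0.5476, 0.0356, 0.057]
tool_rot: [0.076, 0.997, 0.0, 0.0]
ft_force: [-0.0, -0.4, 2.2]
opening: 0.309
finger_force: 20.0
clock: 7.75
position: [0.5478, 0.0357, 0.0569]
tool_rot: [0.076, 0.997, 0.0, 0.0]
ft_force: [-3.7, 0.2, 13.2]
opening: 0.316
finger_force: 20.0
```

```bash
python3 -m inch '{"linear":[[0,0,-1],[0,0,0],[0,0,0],[0,0,-10],[0,0,-30]],"roll":[0,0,0,0,0]}' 54
python3 -m inch '{"linear":[[0,0,-40],[0,0,-40],[0,0,-20],[-10,26,0],[-10,26,0]],"roll":[0,0,0,0,0]}'
python3 -m inch '{"linear":[[-10,26,0],[-10,26,0],[-9,26,0],[0,0,0],[0,0,0]],"roll":[0,0,0,0,0]}'
python3 go.py .6155 .1564 .066
python3 - <<'E'
from h import *
a=[]
for n in('top','side'):
    p,d=snap(n); np.savez(n+'2',p=p,d=d); u,v,w,h=(225,150,100,100) if n=='top' else (240,165,90,90)
    a.append(cv2.resize(p[v:v+h,u:u+w],(400,400),interpolation=cv2.INTER_CUBIC))
cv2.imwrite('pics/c3.png',np.hstack(a)[:,:,::-1])
p,d=np.load('side2.npz')['p'],np.load('side2.npz')['d']; W=cloud('side',d)[185:245,262:305].reshape(-1,3)
q=W[(np.hypot(W[:,0]-.5475,W[:,1]-.0353)<.025)&(W[:,2]>.05)&(W[:,2]<.13)]; print('bottle top z',np.sort(q[:,2])[-6:],len(q))
for a,b in((.055,.08),(.08,.1),(.1,.12)):
    k=q[(q[:,2]>a)&(q[:,2]<b)]; print(k.mean(0),len(k))
E
```

```text
clock: 8.25
position: [0.5456, 0.0354, 0.0954]
tool_rot: [0.076, 0.997, -0.001, -0.002]
ft_force: [0.1, 0.0, 0.9]
opening: 0.613
finger_force: 0.0
clock: 8.75
position: [0.576, 0.0839, 0.1989]
tool_rot: [0.077, 0.997, 0.001, 0.001]
ft_force: [-0.2, 0.6, 0.3]
opening: 0.617
finger_force: 0.0
clock: 9.25
position: [0.6155, 0.1567, 0.1968]
tool_rot: [0.076, 0.997, -0.0, -0.0]
ft_force: [0.3, -1.6, -0.3]
opening: 0.615
finger_force: 0.0
t 9.25 pos [0.6155 0.1567 0.1968] shift tool mm [-1.000e-01 -2.000e-01  1.308e+02] y-angle deg 81.3 tilt [-0.    -0.001 -1.   ] f [ 0.3 -1.6 -0.3] op 53.95981788063818 0.0
bottle top z [0.1127223  0.11378645 0.11538708 0.11634981 0.11741877 0.11783238] 196
[0.54409167 0.02653992 0.06752167] 85
[0.54550571 0.03038316 0.08892678] 73
[0.54735405 0.03283539 0.1079218 ] 24
```

View pics/c3.png

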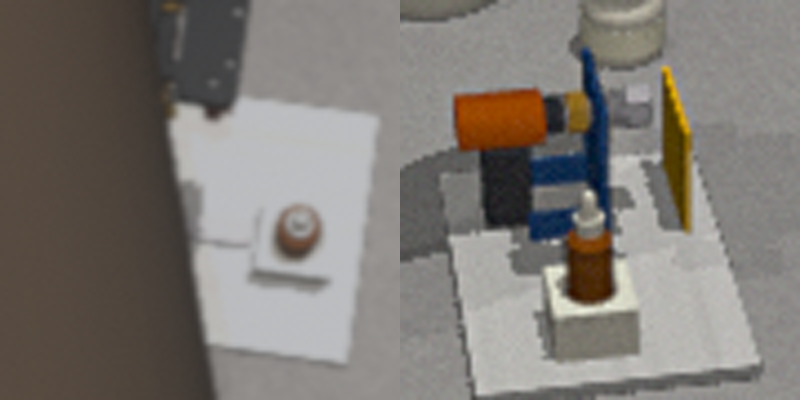

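Bottle stands upright in the nest (crop (590,265), top at about 114 mm, which matches home). Next I descend over the bolt head.

```bash
python3 -m inch '{"linear":[[0.5,-0.4,30],[0,0,30],[0,0,20],[0,0,10],[0,0,0]],"roll":[0,0,0,0,0]}'
python3 -m inch '{"linear":[[0,0,10],[0,0,10],[0,0,10],[0,0,11],[0,0,0]],"roll":[0,0,0,0,0]}'
python3 go.py .615 .156 .066
```

```text
clock: 9.85
position: [0.6144, 0.1552, 0.1059]
tool_rot: [0.077, 0.997, -0.001, -0.001]
ft_force: [0.2, 0.0, -0.4]
opening: 0.616
finger_force: 0.0
clock: 10.35
position: [0.614, 0.1561, 0.0638]
tool_rot: [0.076, 0.997, -0.001, -0.001]
ft_force: [0.2, -0.4, -0.5]
opening: 0.616
finger_force: 0.0
t 10.35 pos [0.614  0.1561 0.0638] shift tool mm [-1.   0.  -2.2] y-angle deg 81.26 tilt [-0.003 -0.001 -1.   ] f [ 0.2 -0.4 -0.5] op 54.06593998372775 0.0
```

```bash
python3 -m inch '{"linear":[[0,0,0],[0,0,0],[0,0,0],[0,0,0],[0,0,0]],"roll":[0,0,0,0,0]}' 15 10
python3 -m inch '{"linear":[[0,0,0],[0,0,0],[0,0,0],[0,0,0],[0,0,0]],"roll":[0,0,0,0,0]}'
python3 go.py .615 .156 .066
```

```text
clock: 10.85
position: [0.6154, 0.1567, 0.0662]
tool_rot: [0.076, 0.997, 0.0, 0.0]
ft_force: [0.9, 0.6, 1.4]
opening: 0.293
finger_force: 10.0
clock: 11.35
position: [0.6155, 0.1567, 0.0661]
tool_rot: [0.076, 0.997, 0.0, 0.0]
ft_force: [0.1, 3.2, 4.9]
opening: 0.29
finger_force: 10.0
t 11.35 pos [0.6155 0.1567 0.0661] shift tool mm [ 0.3 -0.8  0.1] y-angle deg 81.26 tilt [ 0.001  0.001 -1.   ] f [0.1 3.2 4.9] op 25.45038863406518 10.000244085676968
```

```bash
python3 -m inch '{"linear":[[0,0,0],[0,0,0],[0,0,0],[0,0,0],[0,0,0]],"roll":[0,0,0,0,0]}' 15 45
python3 -m inch '{"linear":[[0,0,0],[0,0,0],[0,0,0],[0,0,0],[0,0,0]],"roll":[0,0,0,0,0]}'
python3 go.py .615 .156 .066
python3 -c "
from cell import arm
for i in range(6): arm.camera('side'); s=arm.sense(); print(s['opening']*87.8,s['finger_force'],s['ft_force'].round(1),s['wrist_torque'].round(2))"
```

```text
clock: 11.85
position: [0.6155, 0.1568, 0.0661]
tool_rot: [0.076, 0.997, 0.0, 0.0]
ft_force: [0.4, 1.5, 5.3]
opening: 0.274
finger_force: 45.0
clock: 12.35
position: [0.6155, 0.1568, 0.0662]
tool_rot: [0.076, 0.997, 0.0, 0.0]
ft_force: [0.5, 1.9, 4.7]
opening: 0.278
finger_force: 45.0
t 12.35 pos [0.6155 0.1568 0.0662] shift tool mm [ 0.4 -0.8  0.2] y-angle deg 81.26 tilt [ 0.001  0.001 -1.   ] f [0.5 1.9 4.7] op 24.450011218511193 45.0007139146328
24.57459391882991 45.00091530382633 [-0.   2.5  5.6] [ 0.61 -0.07 -0.04]
24.50070329424246 45.00078968703747 [0.2 2.5 4.7] [ 0.58 -0.03 -0.08]
24.551763141980416 45.00080795958638 [-0.2  3.   5. ] [ 0.61 -0.01 -0.02]
24.4527145525753 45.00079309567809 [-0.3  2.5  5.5] [ 0.59 -0.05 -0.07]
24.36195868906121 45.00096732750535 [0.2 1.9 3.8] [ 0.58 -0.03 -0.  ]
24.61170427687162 45.00074336305261 [-0.5  3.1  5.5] [ 0.6  -0.03 -0.06]
```

```bash
python3 -c "
from h import *
snap('side','s9')"; python3 go.py .615 .156 .066
```

```text
t 12.7 pos [0.6155 0.1567 0.0661] shift tool mm [ 0.3 -0.8  0.1] y-angle deg 81.26 tilt [ 0.001  0.001 -1.   ] f [-0.4  2.4  5.8] op 24.259052825897342 45.00079432502389
```

View pics/s9.png

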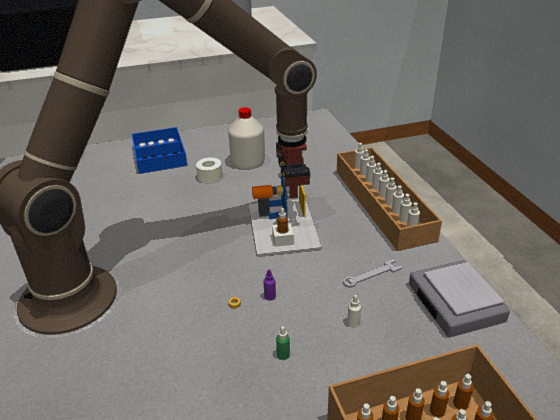

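The amber bottle is in the nest at (283,225), the fingers are in the gap at (295,205), and everything else is in place.

```bash
python3 -c "
from cell import arm
print(arm.finish_job())"
```

```text
the job is handed in; nothing more can be done
None
```

The job is handed in: the amber bottle stands upright and fully home in the nest, released, and the fingers hold the bolt head across its flats at 45 N with the opening steady at about 24.5 mm, so it has stopped turning; nothing else on the table was moved.

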